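# Sort ripe mangoes from hard ones by feel

### The job

Three mangoes for the lunch line look alike, but some are ripe and soft and some are still hard. Squeeze each one gently across its width between the fingers to feel how much it gives, without bruising it, then set it down, not dropping it: the soft ones lying in the low steel tray, the hard ones lying in the slatted wooden crate. Leave everything else on the counter where it is.

Things in the scene. Friction and masses are not known exactly. Their poses are not given: they have to be found in the camera images.
- mango_1: Mango, 88 mm long (own x, stem at -x), 58 mm wide (own y), 52 mm high, 0.16 kg, lying flat; origin at the centre of its underside, widest 26 mm above it. All look alike. It gives only across its width, like a spring: squeezed at 20 N a ripe one goes to about 52.5 mm (at most 9 mm in all), a hard one to 56.5 mm (55.5 at 35 N). It bruises if a finger presses with over about 45 N.
- mango_2: Mango, 88 mm long (own x, stem at -x), 58 mm wide (own y), 52 mm high, 0.16 kg, lying flat; origin at the centre of its underside, widest 26 mm above it. All look alike. It gives only across its width, like a spring: squeezed at 20 N a ripe one goes to about 52.5 mm (at most 9 mm in all), a hard one to 56.5 mm (55.5 at 35 N). It bruises if a finger presses with over about 45 N.
- mango_3: Mango, 88 mm long (own x, stem at -x), 58 mm wide (own y), 52 mm high, 0.16 kg, lying flat; origin at the centre of its underside, widest 26 mm above it. All look alike. It gives only across its width, like a spring: squeezed at 20 N a ripe one goes to about 52.5 mm (at most 9 mm in all), a hard one to 56.5 mm (55.5 at 35 N). It bruises if a finger presses with over about 45 N.
- tray: Low steel serving tray with solid walls, fixed: 150 mm (own x) by 220 mm (own y), 30 mm high, walls and floor 4 mm; origin at the centre of its underside. For ripe mangoes.
- crate: Slatted wooden crate, fixed: 150 mm (own x) by 220 mm (own y), 45 mm high, walls and floor 6 mm; origin at the centre of its underside. For hard mangoes.
- sauce_dish: White dish, 72 mm across, 22 mm high; a bystander, leave it where it is. Origin at the centre of its underside.
- pepper_jar: Brown glass jar with steel cap, 48 mm across, 75 mm high; a bystander, leave it where it is. Origin at the centre of its underside.
- rice_bowl: Red bowl, 110 mm across, 60 mm high; a bystander, leave it where it is. Origin at the centre of its underside.
- rice_spoon: White serving spoon, 200 mm long, flat on the counter; a bystander, leave it where it is. Origin at the centre of its underside.
- mug: White mug, 76 mm across, 85 mm high; a bystander, leave it where it is. Origin at the centre of its underside.
- side_plate: White plate, 150 mm across, 18 mm high; a bystander, leave it where it is. Origin at the centre of its underside.

How it is judged:
By the outcome, as a careful person would: the job done as asked, in the order asked, and still so for the second after the job is handed in, with the robot touching nothing.
It also fails if it takes over 66 s, if anything falls off the work surface, if the arm or the gripper's body presses on something with over 40 N, if the wrist force passes 120 N, or if a joint passes its speed limit or range.

### The arm

A 7-joint arm with a two-finger parallel gripper is mounted at the origin on the work surface. World frame = base frame: x ahead of the robot, y to its left, z up, the work surface at z = 0. Lengths are in m, angles in rad, forces in N, time in s.
With the tool pointing down it reaches from about 0.425 to 0.95 m from the base axis. Payload 4.7 kg.
Tool frame: the origin (TCP) lies midway between the tips of the shut fingers; the grasp point (between the pads) lies 19 mm behind it; z points along the fingers, y is the direction in which the jaws open and shut (so a half turn about z gives the same grasp; the last joint's range is limited). The gripper opens to 87 mm and grips with 3 to 60 N. Pads are 19 mm wide; open, the fingers measure 117 mm over their backs; the gripper's body (75 mm by 190 mm) begins 51 mm behind the grasp point.
Start: joints at [-1.183, 0.469, -0.049, 1.532, 0.024, 1.141, -0.082], TCP at [0.273, 0.617, 0.223] pointing down, gripper open.
Joint ranges: [-2.59, 2.59], [-0.33, 1.99], [-1.39, 1.29], [0.1, 2.45], [-1.04, 4.18], [0.21, 1.99], [-2.66, 2.66]. Speed limits (rad/s): [2.57, 2.57, 3.14, 3.14, 3.14, 3.14, 3.14].

### API

Orientations are given as a 3x3 rotation matrix whose columns are the frame's x, y, z axes.
In Python, from station import manip gives the robot as it stands. The module is installed in compiled form; this text tells all that it offers.
- The arm moves only by the shell command python3 -m creep 'ROWS' [OPENING] [FORCE]. ROWS is JSON, a list of rows, each an object with "offset": the shift along the world's x, y, z in cm, a list of three; "twist": the turn about the world's z in rad. A call has 1 to 10 rows; each row shifts and turns the commanded pose from where the row before left it; what a row does not reach is not made up. A row lasts 1/10 s, in which the tool goes at most 50 mm and 8.59 degrees, less where a joint would pass 70% of its speed; a pose out of reach is approached as far as the arm can. A call with a gripper value outside its range is refused whole. OPENING is the finger opening in cm, from 0 to 8.7, set as the call begins (- or left out, the last holds). The fingers move at their own pace and stop on an object; FORCE is the grip in N (left out, the last holds). Time passes only in rows, so rows that do not move let the fingers close. It gives the time, the measured TCP pose, the force and the opening at its end, in the units of the state.
- manip.sense(): the state, without advancing time (a new reading comes with each control period).
- manip.read_camera(name): name is "scene" or "side" or "wrist"; returns (picture, depth): 400x640x3 uint8, red, green, blue; 400x640 float32, m along the optical axis (not along the pixel's ray), 0 where there is no reading.
- manip.camera_params(name): a dict with "intrinsics" (3x3 intrinsics, pixels), "extrinsics" (4x4, takes a point from world to camera coordinates); the wrist camera has in their place "tool_from_camera" (4x4, takes a point from camera to tool coordinates, whose origin is the TCP and whose axes are the flange's). Camera axes: x right, y up, looking along -z (the intrinsics and any distortion apply to the point x, -y, -z); pixel columns grow to the right and rows downward; lengths in m; the calibration is good to about 2 mm. The wrist camera is an equidistant fisheye: a pixel r from the principal point sees the ray r / f radians off the axis. A picture is of the moment at which its call begins: read the wrist's pose just before it. camera_params takes no time and is no camera call.
- manip.hand_in(): hands the job in, once; it reports no verdict.
The state is a dict: "time_s": time; "joint_positions": joint angles; "qvel": joint speeds; "joint_torque": joint torques, N m; "eef_pos": TCP position; "ee_rot": TCP orientation; "wrist_force": force on the tool from outside, world axes, zero at the start; "wrist_torque": the same for the moment, N m; "grip_width": opening from 0.0 (shut) to 1.0 (fully open).
Only numpy, scipy, OpenCV 4.12 (cv2) and the standard library are available. Lean on these libraries where they do the work, as an engineer would, in place of code of your own. Each camera call takes 0.05 s, during which the arm holds its last target. There are 200 camera calls.

## Working session

There is one attempt and no reset: what is moved stays moved. The work goes in short steps, Python scripts to look and compute and a shell command to move; the robot and the scene stay as the last step left them, time stands still between calls to the robot, and variables do not carry over. Pictures are saved under pics/ and viewed, about 8 in all and at most 12, crops included, and the job is handed in when it is done.

```bash
mkdir -p pics; cat > h.py <<'E'
import numpy as np, cv2
from station import manip
def shot(name,fn=None):
    p,d=manip.read_camera(name)
    np.savez(f'/tmp/{name}.npz',p=p,d=d)
    if fn: cv2.imwrite(fn,p[:,:,::-1])
    return p,d
def cloud(name,d):
    c=manip.camera_params(name);K=np.array(c['intrinsics']);E=np.array(c['extrinsics'])
    v,u=np.mgrid[:d.shape[0],:d.shape[1]]
    pc=np.stack([(u-K[0,2])/K[0,0]*d,-(v-K[1,2])/K[1,1]*d,-d],-1)
    return (pc-E[:3,3])@E[:3,:3]
E
python3 - <<'E'
from h import *
for n in ('scene','side'):
    p,d=shot(n,f'pics/{n}0.png'); c=manip.camera_params(n); print({k:np.round(v,3).tolist() if not isinstance(v,str) else v for k,v in c.items()})
s=manip.sense(); print(s['time_s'],s['eef_pos'],np.round(s['ee_rot'],3),s['grip_width'])
E
```

```text
{'intrinsics': [[364.76, 0.0, 326.003], [0.0, 364.76, 200.332], [0.0, 0.0, 1.0]], 'extrinsics': [[0.401, 0.916, -0.011, -0.234], [-0.613, 0.278, 0.74, 0.337], [0.681, -0.29, 0.673, -1.488], [0.0, 0.0, 0.0, 1.0]]}
{'intrinsics': [[500.398, 0.0, 319.26], [0.0, 500.398, 209.968], [0.0, 0.0, 1.0]], 'extrinsics': [[-0.894, -0.449, 0.003, 0.494], [0.32, -0.633, 0.705, -0.221], [-0.315, 0.631, 0.709, -1.344], [0.0, 0.0, 0.0, 1.0]]}
0.1 [0.27299408 0.61675009 0.2216049 ] [[-0.914  0.405 -0.001]
 [ 0.405  0.914 -0.002]
 [-0.    -0.002 -1.   ]] 0.9968729878236523
```

View pics/scene0.png

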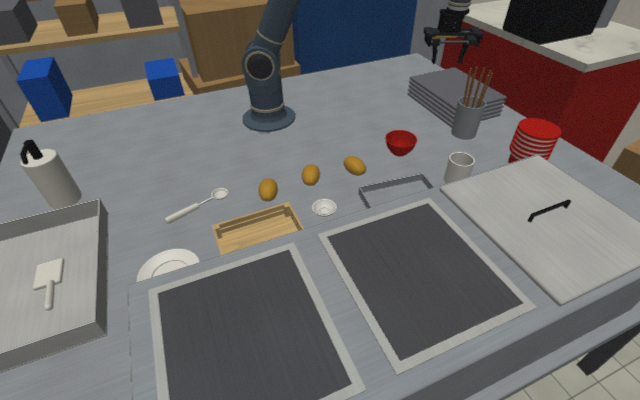

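View pics/side0.png

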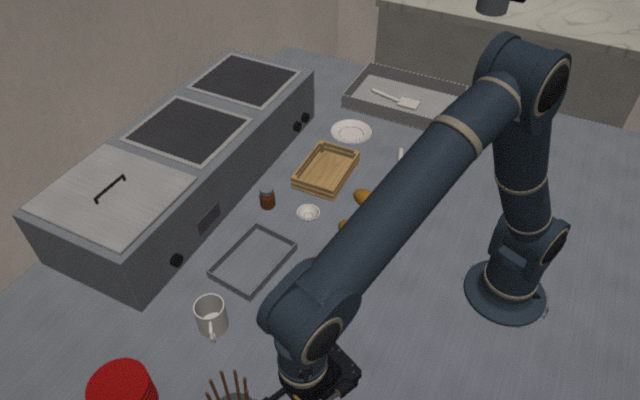

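The scene view shows mangoes at about (268,188), (311,174) and (354,165), the crate at (258,230), the tray at (395,190) partly hidden by the griddle, and the dish at (324,207). The side view shows the tray at (252,260), the crate at (325,168) and the jar at (267,198). The arm hides the mangoes in that view.

```bash
python3 - <<'E'
from h import *
f=np.load('/tmp/scene.npz');p,d=f['p'],f['d'];P=cloud('scene',d)
hsv=cv2.cvtColor(p,cv2.COLOR_RGB2HSV)
m=((hsv[...,0]>8)&(hsv[...,0]<25)&(hsv[...,1]>190)).astype(np.uint8)
m[:140]=0;m[210:]=0
n,l,st,ce=cv2.connectedComponentsWithStats(m)
for i in range(1,n):
    if st[i,4]<60: continue
    q=P[(l==i)&(d>0)]
    top=q[q[:,2]>0.0]
    print('mango',ce[i].round(),st[i],top[:,:2].min(0).round(3),top[:,:2].max(0).round(3),np.percentile(q[:,2],[2,50,98]).round(3))
    r=cv2.minAreaRect((top[:,:2]*1000).astype(np.float32));print(r, 'pts mean',q.mean(0).round(3))
# side: tray, crate, all objects
f=np.load('/tmp/side.npz');p,d=f['p'],f['d'];S=cloud('side',d)
for n,Q in (('scene',P),('side',S)):
    ok=(Q[...,2]>0.008)&(Q[...,2]<0.12)&(Q[...,0]>0.25)&(Q[...,0]<1.0)&(abs(Q[...,1])<0.7)
    k,l,st,ce=cv2.connectedComponentsWithStats(ok.astype(np.uint8),connectivity=4)
    for i in range(1,k):
        if st[i,4]<60: continue
        q=Q[l==i]; r=cv2.minAreaRect((q[:,:2]*1000).astype(np.float32))
        print(n,ce[i].round(),st[i,4],np.round(r[0]),np.round(r[1]),round(r[2]),'z',np.percentile(q[:,2],[2,50,98]).round(3))
c=[(218,271),(252,226),(297,243),(253,297)]
for u,v in c: print('tray corner',S[v-2:v+3,u-2:u+3].reshape(-1,3)[np.argmax(S[v-2:v+3,u-2:u+3,2])].round(3))
# top-down map
img=np.full((600,800,3),255,np.uint8)
for n in('scene','side'):
    f=np.load(f'/tmp/{n}.npz');Q=cloud(n,f['d']).reshape(-1,3);c=f['p'].reshape(-1,3)
    ok=(Q[:,2]>-.02)&(Q[:,2]<.15)&(f['d'].ravel()>0)
    u=(400-Q[ok,1]*700).astype(int);v=(600-(Q[ok,0]-.25)*700).astype(int)
    g=(u>=0)&(u<799)&(v>=0)&(v<599)
    for dx in(0,1):
        for dy in (0,1): img[v[g]+dy,u[g]+dx]=c[ok][g][:,::-1]
cv2.imwrite('pics/map.png',img)
E
```

```text
scene [457. 115.] 1332 [359. 643.] [ 87. 229.] 80 z [0.01  0.066 0.116]
scene [401. 142.] 633 [430. 351.] [108. 109.] 38 z [0.011 0.041 0.06 ]
scene [526. 148.] 709 [673. 661.] [120.  49.] 16 z [0.019 0.088 0.118]
scene [459. 166.] 674 [639. 434.] [75. 80.] 34 z [0.016 0.062 0.085]
scene [355. 165.] 326 [471. 152.] [82. 51.] 19 z [0.015 0.04  0.05 ]
scene [311. 175.] 312 [455.   2.] [55. 78.] 68 z [0.018 0.041 0.052]
scene [ 64. 188.] 237 [ 257. -693.] [10. 22.] 37 z [0.011 0.068 0.118]
scene [392. 185.] 530 [627. 220.] [223.  98.] 84 z [0.008 0.021 0.031]
scene [268. 190.] 352 [ 471. -142.] [55. 78.] 73 z [0.02  0.042 0.052]
scene [193. 207.] 323 [ 423. -351.] [ 50. 198.] 15 z [0.009 0.014 0.022]
scene [ 88. 280.] 2852 [ 551. -649.] [424. 102.] 0 z [0.009 0.039 0.062]
scene [324. 207.] 274 [600. -13.] [66. 69.] 5 z [0.008 0.015 0.023]
scene [255. 220.] 1066 [ 622. -216.] [121. 220.] 1 z [0.01  0.034 0.047]
scene [167. 261.] 791 [ 615. -454.] [148.  75.] 90 z [0.008 0.013 0.02 ]
scene [ 51. 303.] 78 [ 654. -695.] [50.  9.] 1 z [0.039 0.049 0.056]
side [384. 110.] 1242 [ 579. -642.] [
[... 162 characters left out ...]
008 0.015 0.023]
side [325. 169.] 1656 [ 636. -216.] [155. 233.] 1 z [0.008 0.028 0.05 ]
side [400. 153.] 65 [ 448. -413.] [21. 85.] 10 z [0.01  0.02  0.025]
side [267. 196.] 348 [735.   2.] [47. 51.] 70 z [0.01  0.053 0.081]
side [361. 195.] 195 [ 472. -159.] [82. 58.] 69 z [0.016 0.046 0.056]
side [308. 211.] 265 [599. -15.] [67. 79.] 28 z [0.008 0.017 0.027]
side [252. 260.] 1218 [653. 216.] [226. 155.] 84 z [0.009 0.023 0.035]
side [211. 315.] 1186 [633. 446.] [ 77. 105.] 9 z [0.01  0.057 0.087]
side [153. 392.] 139 [611. 666.] [ 8. 51.] 32 z [0.055 0.093 0.119]
tray corner [0.723 0.291 0.011]
tray corner [0.713 0.116 0.036]
tray corner [0.09  0.93  1.107]
tray corner [0.59  0.324 0.021]
```

View pics/map.png

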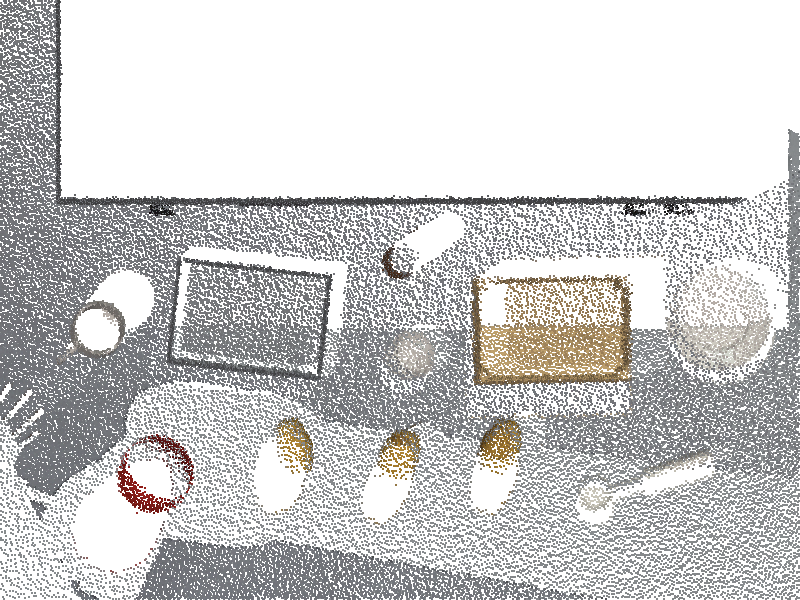

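The map agrees with the given sizes. The tray is centred near (0.653,0.216), yaw about -6°; the crate near (0.636,-0.216), yaw about 1°. The jar, dish, mug and bowl are located too. The mangoes are seen only from their far side, so I'll look from above with the wrist camera.

```bash
python3 -m creep '[{"offset":[1.8,-4.6,0],"twist":0.07},{"offset":[1.8,-4.6,0],"twist":0.07},{"offset":[1.8,-4.6,0],"twist":0.07},{"offset":[1.8,-4.6,0],"twist":0.07},{"offset":[1.8,-4.6,0],"twist":0.07},{"offset":[1.8,-4.6,0],"twist":0.07},{"offset":[1.8,-4.6,0],"twist":0.08},{"offset":[1.8,-4.6,0],"twist":0.08},{"offset":[1.8,-4.6,0],"twist":0.08},{"offset":[1.8,-4.6,0],"twist":0.08}]' 8.7 10
python3 -m creep '[{"offset":[0,0,0],"twist":0},{"offset":[0,0,0],"twist":0}]'
python3 - <<'E'
from h import *
s=manip.sense(); p,d=shot('wrist','pics/w1.png')
c=manip.camera_params('wrist'); print({k:np.round(v,4).tolist() if not isinstance(v,str) else v for k,v in c.items()})
np.savez('/tmp/w1.npz',p=p,d=d,pos=s['eef_pos'],R=s['ee_rot'])
E
```

```text
time_s: 1.1
eef_pos: [0.4534, 0.1552, 0.2225]
ee_rot: [[-0.947, -0.321, -0.0], [-0.321, 0.947, 0.0], [0.0, 0.0, -1.0]]
wrist_force: [0.9, -0.7, -0.4]
grip_width: 0.995
time_s: 1.3
eef_pos: [0.4533, 0.1561, 0.2224]
ee_rot: [[-0.949, -0.314, -0.001], [-0.314, 0.949, 0.0], [0.001, 0.0, -1.0]]
wrist_force: [-0.6, 1.3, -0.3]
grip_width: 1.001
{'intrinsics': [[309.7069, 0.0, 316.4239], [0.0, 309.7069, 199.0055], [0.0, 0.0, 1.0]], 'tool_from_camera': [[-0.0011, 0.9612, 0.2758, 0.0756], [1.0, 0.0012, -0.0002, -0.0004], [-0.0005, 0.2758, -0.9612, -0.1618], [0.0, 0.0, 0.0, 1.0]]}
```

View pics/w1.png

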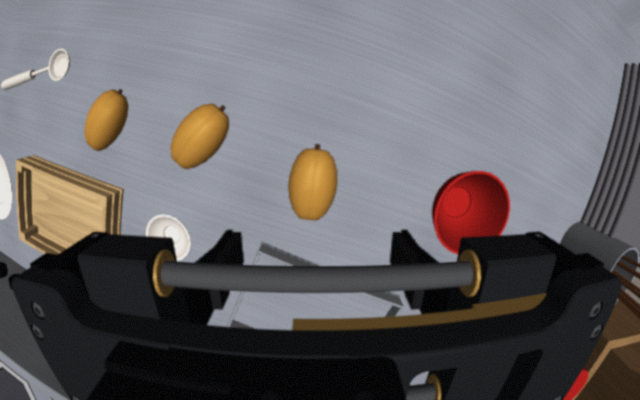

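The wrist view shows mangoes at (313,183), (200,135) and (106,119), with stems towards the robot base. Next I cast their outlines onto z=26 mm.

```bash
cat >> h.py <<'E'
def wray(u,v,pos,R,z):
    c=manip.camera_params('wrist');K=np.array(c['intrinsics']);T=np.array(c['tool_from_camera'])
    x=u-K[0,2];y=v-K[1,2];r=np.hypot(x,y)+1e-9;th=r/K[0,0]
    ray=np.stack([np.sin(th)*x/r,-np.sin(th)*y/r,-np.cos(th)],-1)
    o=pos+R@T[:3,3]; w=ray@(R@T[:3,:3]).T
    return o+w*((z-o[2])/w[:,2])[:,None]
def mangoes(f):
    p=f['p'];hsv=cv2.cvtColor(p,cv2.COLOR_RGB2HSV)
    m=((hsv[...,0]>8)&(hsv[...,0]<25)&(hsv[...,1]>170)&(hsv[...,2]>60)).astype(np.uint8)
    m=cv2.morphologyEx(m,cv2.MORPH_OPEN,np.ones((5,5)))
    n,l,st,ce=cv2.connectedComponentsWithStats(m)
    for i in range(1,n):
        if not 700<st[i,4]<15000: continue
        v,u=np.nonzero(l==i)
        w=wray(u,v,f['pos'],f['R'],.026)[:,:2]*1000
        cs,_=cv2.findContours((l==i).astype(np.uint8),0,1); cc=cs[0][:,0].astype(float)
        e=cv2.fitEllipse((wray(cc[:,0],cc[:,1],f['pos'],f['R'],.026)[:,:2]*1000).astype(np.float32))
        ev,V=np.linalg.eigh(np.cov(w.T)); a=np.degrees(np.arctan2(V[1,1],V[0,1]))%180
        print(ce[i].round(),st[i,4],'ell',np.round(e[0],1),np.round(e[1],1),round((e[2]+90)%180,1),'pca angle',round(a,1))
E
python3 - <<'E'
from h import *
mangoes(np.load('/tmp/w1.npz'))
E
```

```text
[106. 121.] 1303 ell [ 464.8 -143. ] [53.8 85.3] 154.8 pca angle 151.3
[200. 138.] 1692 ell [449.8   4. ] [51.4 81.2] 153.8 pca angle 151.8
[312. 186.] 1914 ell [463.5 153.8] [52.5 85.4] 11.3 pca angle 11.7
```

Sizes are right (masks slightly eroded). Now I'll descend on the first mango and squeeze gently, at 20 N.

```bash
python3 -m creep '[{"offset":[0.5,-0.1,-3],"twist":-0.06},{"offset":[0.5,-0.1,-4],"twist":-0.06},{"offset":[0,0,-4],"twist":0},{"offset":[0,0,-4],"twist":0},{"offset":[0,0,-3.5],"twist":0},{"offset":[0,0,-2],"twist":0},{"offset":[0,0,-1],"twist":0},{"offset":[0,0,0],"twist":0}]'
python3 -m creep '[{"offset":[0,0,0],"twist":0},{"offset":[0,0,0],"twist":0},{"offset":[0,0,0],"twist":0},{"offset":[0,0,0],"twist":0},{"offset":[0,0,0],"twist":0},{"offset":[0,0,0],"twist":0},{"offset":[0,0,0],"twist":0},{"offset":[0,0,0],"twist":0}]' 4.5 20
python3 -m creep '[{"offset":[0,0,0],"twist":0},{"offset":[0,0,0],"twist":0},{"offset":[0,0,0],"twist":0}]'
python3 -c "
from h import *
for i in range(3): s=manip.sense();print(s['grip_width'],s['grip_width']*87,s['eef_pos'],s['wrist_force']);shot('wrist')"
```

```text
time_s: 2.15
eef_pos: [0.4621, 0.1564, 0.0065]
ee_rot: [[-0.979, -0.204, -0.003], [-0.204, 0.979, -0.0], [0.003, 0.0, -1.0]]
wrist_force: [-0.1, 0.0, 0.0]
grip_width: 1.003
time_s: 2.95
eef_pos: [0.4638, 0.1546, 0.0082]
ee_rot: [[-0.98, -0.201, 0.001], [-0.201, 0.98, -0.0], [-0.001, -0.001, -1.0]]
wrist_force: [0.4, -3.8, 6.8]
grip_width: 0.6
time_s: 3.25
eef_pos: [0.4639, 0.1545, 0.0082]
ee_rot: [[-0.98, -0.201, 0.001], [-0.201, 0.98, -0.0], [-0.001, -0.001, -1.0]]
wrist_force: [0.2, -2.6, 6.8]
grip_width: 0.598
0.5984294873308903 52.06336539778746 [0.4638724  0.15452044 0.00821048] [ 0.18429965 -2.64119594  6.80681053]
0.5941191784106081 51.68836852172291 [0.46384013 0.15454254 0.00818165] [-0.28051685 -2.54008029  6.85699416]
0.5992635767480463 52.13593117708003 [0.46383758 0.15453928 0.00817941] [ 0.05670265 -2.28797944  6.09088939]
```

At 20 N it reads 52 mm, so this one is ripe. I lift it and carry it to the tray.

```bash
python3 -m creep '[{"offset":[0,0,2],"twist":0},{"offset":[0,0,4],"twist":0},{"offset":[0,0,3],"twist":0},{"offset":[2.4,1.2,0],"twist":-0.05},{"offset":[4,2.3,0],"twist":-0.05},{"offset":[4,2.3,0],"twist":-0.05},{"offset":[4,2.3,0],"twist":-0.05},{"offset":[3,1.8,0],"twist":-0.05},{"offset":[2,1.2,0],"twist":-0.05},{"offset":[0,0,0],"twist":0}]'
python3 -m creep '[{"offset":[0,0,0],"twist":0},{"offset":[0,0,0],"twist":0}]'
python3 - <<'E'
from h import *
s=manip.sense(); p,d=shot('wrist','pics/w2.png')
E
```

```text
time_s: 4.4
eef_pos: [0.6588, 0.2687, 0.0963]
ee_rot: [[-0.995, 0.095, 0.001], [0.095, 0.995, 0.001], [-0.001, 0.001, -1.0]]
wrist_force: [-1.1, 0.1, -2.7]
grip_width: 0.59
time_s: 4.6
eef_pos: [0.656, 0.2654, 0.0969]
ee_rot: [[-0.995, 0.097, -0.002], [0.097, 0.995, -0.001], [0.002, -0.001, -1.0]]
wrist_force: [-0.1, -0.7, -1.3]
grip_width: 0.591
```

View pics/w2.png

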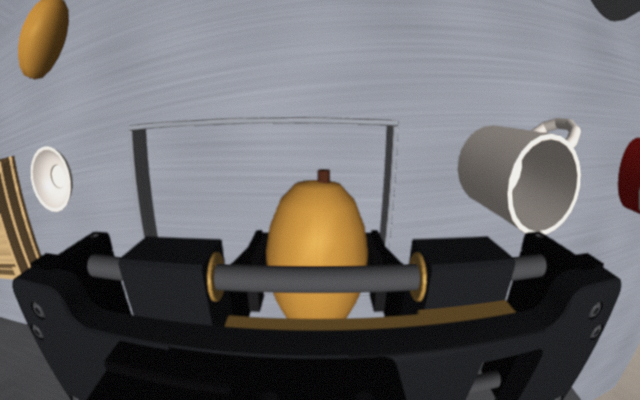

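The mango is held above the tray. Tray corners show at (133,127) and (397,122), the mug on the right clear of the fingers. I'll check the near edge by casting it to the 30 mm rim.

```bash
python3 - <<'E'
from h import *
s=manip.sense()
w=wray(np.array([133.,397,265]),np.array([127.,122,118]),np.array(s['eef_pos']),np.array(s['ee_rot']),.03);print(w.round(4))
a=w[1]-w[0];a=a[:2];print(np.linalg.norm(a),np.degrees(np.arctan2(-a[0],a[1])))
a/=np.linalg.norm(a);n=np.array([a[1],-a[0]]);c=(w[0]+w[1])[:2]/2+n*.075;print('centre',c,'slots',c+a*.05,c-a*.05)
E
```

```text
[[0.5696 0.1206 0.03  ]
 [0.5925 0.3319 0.03  ]
 [0.5807 0.2343 0.03  ]]
0.2125896230699997 -6.202992864276762
centre [0.65559704 0.21814046] slots [0.6609996  0.26784773] [0.65019447 0.16843319]
```

```bash
python3 -m creep '[{"offset":[0.4,0.2,-2],"twist":0},{"offset":[0,0,-3],"twist":0},{"offset":[0,0,-2],"twist":0},{"offset":[0,0,-0.8],"twist":0},{"offset":[0,0,-0.3],"twist":0},{"offset":[0,0,-0.2],"twist":0},{"offset":[0,0,0],"twist":0}]'
python3 -m creep '[{"offset":[0,0,-0.1],"twist":0},{"offset":[0,0,0],"twist":0}]'
```

```text
time_s: 5.35
eef_pos: [0.6619, 0.2685, 0.0154]
ee_rot: [[-0.995, 0.097, 0.001], [0.097, 0.995, 0.001], [-0.001, 0.001, -1.0]]
wrist_force: [0.3, 1.0, -2.0]
grip_width: 0.589
time_s: 5.55
eef_pos: [0.6616, 0.2684, 0.0143]
ee_rot: [[-0.995, 0.097, 0.001], [0.097, 0.995, 0.001], [-0.001, 0.001, -1.0]]
wrist_force: [0.7, -0.3, -2.5]
grip_width: 0.589
```

```bash
python3 -m creep '[{"offset":[0,0,-0.1],"twist":0},{"offset":[0,0,-0.1],"twist":0},{"offset":[0,0,0],"twist":0}]'
python3 -m creep '[{"offset":[0,0,-0.1],"twist":0},{"offset":[0,0,0],"twist":0}]'
```

```text
time_s: 5.85
eef_pos: [0.6614, 0.2684, 0.0123]
ee_rot: [[-0.995, 0.097, 0.0], [0.097, 0.995, 0.0], [-0.0, 0.001, -1.0]]
wrist_force: [-1.8, -1.1, 3.1]
grip_width: 0.595
time_s: 6.05
eef_pos: [0.6615, 0.2685, 0.0123]
ee_rot: [[-0.995, 0.097, 0.0], [0.097, 0.995, 0.001], [-0.0, 0.001, -1.0]]
wrist_force: [-4.0, -1.9, 8.5]
grip_width: 0.596
```

It's resting on the floor. I release with a small opening, rise, and go over the second mango.

```bash
python3 -m creep '[{"offset":[0,0,0],"twist":0},{"offset":[0,0,0],"twist":0},{"offset":[0,0,0],"twist":0},{"offset":[0,0,0],"twist":0},{"offset":[0,0,1],"twist":0},{"offset":[0,0,3],"twist":0},{"offset":[0,0,4],"twist":0},{"offset":[0,0,4],"twist":0},{"offset":[0,0,3],"twist":0},{"offset":[0,0,2],"twist":0}]' 6.9
python3 -m creep '[{"offset":[-3.4,-4.3,0],"twist":-0.05},{"offset":[-2.6,-3.3,0],"twist":-0.06},{"offset":[-2.6,-3.3,0],"twist":-0.06},{"offset":[-2.6,-3.3,0],"twist":-0.06},{"offset":[-2.6,-3.3,0],"twist":-0.06},{"offset":[-2.6,-3.3,0],"twist":-0.06},{"offset":[-2.6,-3.3,0],"twist":0},{"offset":[-2.4,-2.4,0],"twist":0},{"offset":[0,0,0],"twist":0},{"offset":[0,0,0],"twist":0}]' 8.7
python3 - <<'E'
from h import *
s=manip.sense(); p,d=shot('wrist','pics/w3.png');np.savez('/tmp/w3.npz',p=p,d=d,pos=s['eef_pos'],R=s['ee_rot'])
print(s['eef_pos'],np.degrees(np.arctan2(s['ee_rot'][1][1],s['ee_rot'][0][1])))
mangoes(np.load('/tmp/w3.npz'))
E
```

```text
time_s: 7.05
eef_pos: [0.6624, 0.2683, 0.1845]
ee_rot: [[-0.995, 0.097, 0.004], [0.097, 0.995, 0.002], [-0.004, 0.002, -1.0]]
wrist_force: [0.5, -0.3, -0.9]
grip_width: 0.79
time_s: 8.05
eef_pos: [0.4504, 0.0067, 0.1814]
ee_rot: [[-0.901, 0.433, 0.002], [0.433, 0.901, 0.001], [-0.001, 0.002, -1.0]]
wrist_force: [0.3, -0.4, -0.1]
grip_width: 1.003
[0.45038209 0.00665376 0.18140202] 64.31192647467348
[314. 186.] 2609 ell [449.1   4. ] [53.4 86.6] 153.8 pca angle 154.2
[201. 234.] 942 ell [ 447.3 -141.1] [38.5 62.7] 120.3 pca angle 114.7
```

View pics/w3.png

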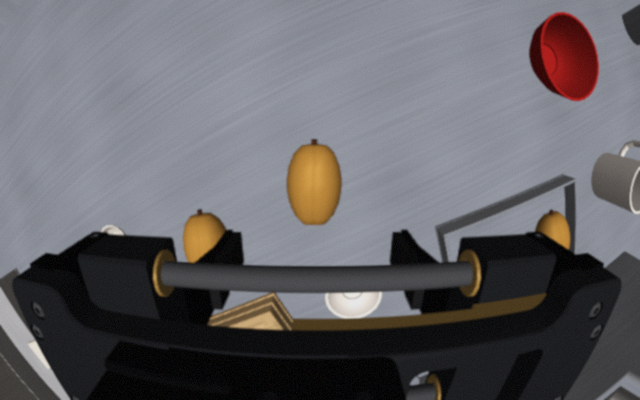

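The second mango is centred between the fingers at (314,186), aligned within 1°, and the first lies in the tray at the right edge of the view. Next I descend and squeeze.

```bash
python3 -m creep '[{"offset":[-0.1,-0.3,-3],"twist":0},{"offset":[0,0,-4],"twist":0},{"offset":[0,0,-4],"twist":0},{"offset":[0,0,-3.3],"twist":0},{"offset":[0,0,-2],"twist":0},{"offset":[0,0,-1],"twist":0},{"offset":[0,0,0],"twist":0},{"offset":[0,0,0],"twist":0}]'
python3 -m creep '[{"offset":[0,0,0],"twist":0},{"offset":[0,0,0],"twist":0},{"offset":[0,0,0],"twist":0},{"offset":[0,0,0],"twist":0},{"offset":[0,0,0],"twist":0},{"offset":[0,0,0],"twist":0},{"offset":[0,0,0],"twist":0},{"offset":[0,0,0],"twist":0},{"offset":[0,0,0],"twist":0},{"offset":[0,0,0],"twist":0}]' 4.5 20
python3 -c "
from h import *
for i in range(3): s=manip.sense();print(s['grip_width']*87,s['eef_pos'],s['wrist_force']);shot('wrist')"
```

```text
time_s: 8.9
eef_pos: [0.4503, 0.0044, 0.0081]
ee_rot: [[-0.902, 0.431, 0.001], [0.431, 0.902, 0.0], [-0.001, 0.001, -1.0]]
wrist_force: [-0.2, 0.3, 0.4]
grip_width: 1.0
time_s: 9.9
eef_pos: [0.4491, 0.0034, 0.0079]
ee_rot: [[-0.902, 0.433, -0.0], [0.433, 0.902, -0.0], [0.0, -0.0, -1.0]]
wrist_force: [-1.7, -2.1, 5.3]
grip_width: 0.595
51.779294322109976 [0.44906442 0.00337907 0.00790743] [-1.69225468 -2.1186811   5.33741616]
51.84044882805606 [0.44900348 0.00335541 0.00788911] [-1.01624905 -1.69337258  4.57902226]
51.63766975929876 [0.44903604 0.00335617 0.00788533] [-1.09997171 -1.7650469   5.46524438]
```

Again 51.8 mm, so it is ripe and goes in the tray's second slot.

```bash
python3 -m creep '[{"offset":[0,0,2],"twist":0},{"offset":[0,0,4],"twist":0},{"offset":[0,0,3],"twist":0},{"offset":[2.4,1.9,0],"twist":0.05},{"offset":[3.6,3,0],"twist":0.06},{"offset":[3.6,3,0],"twist":0.06},{"offset":[3.6,3,0],"twist":0.06},{"offset":[3.6,3,0],"twist":0.06},{"offset":[3.4,2.6,0],"twist":0.05},{"offset":[0,0,0],"twist":0}]'
python3 -m creep '[{"offset":[0,0,0],"twist":0},{"offset":[0,0,-2],"twist":0},{"offset":[0,0,-3],"twist":0},{"offset":[0,0,-2],"twist":0},{"offset":[0,0,-0.8],"twist":0},{"offset":[0,0,-0.4],"twist":0},{"offset":[0,0,0],"twist":0}]'
```

```text
time_s: 11.05
eef_pos: [0.6544, 0.1749, 0.0966]
ee_rot: [[-0.995, 0.101, 0.003], [0.101, 0.995, 0.003], [-0.003, 0.004, -1.0]]
wrist_force: [-0.9, -0.4, -2.0]
grip_width: 0.59
time_s: 11.75
eef_pos: [0.6511, 0.1684, 0.0159]
ee_rot: [[-0.994, 0.107, 0.0], [0.107, 0.994, -0.0], [-0.0, -0.0, -1.0]]
wrist_force: [-0.7, -0.0, -1.5]
grip_width: 0.59
```

```bash
python3 -m creep '[{"offset":[0,0,-0.2],"twist":0},{"offset":[0,0,-0.1],"twist":0},{"offset":[0,0,-0.1],"twist":0},{"offset":[0,0,0],"twist":0}]'
```

```text
time_s: 12.15
eef_pos: [0.6516, 0.1692, 0.0121]
ee_rot: [[-0.994, 0.107, 0.001], [0.107, 0.994, 0.0], [-0.001, 0.0, -1.0]]
wrist_force: [0.1, -0.2, -1.5]
grip_width: 0.592
```

```bash
python3 -m creep '[{"offset":[0,0,-0.1],"twist":0},{"offset":[0,0,0],"twist":0}]'
```

```text
time_s: 12.35
eef_pos: [0.6516, 0.1692, 0.012]
ee_rot: [[-0.994, 0.107, 0.001], [0.107, 0.994, 0.001], [-0.001, 0.001, -1.0]]
wrist_force: [-2.1, -1.2, 6.1]
grip_width: 0.594
```

```bash
python3 -m creep '[{"offset":[0,0,0],"twist":0},{"offset":[0,0,0],"twist":0},{"offset":[0,0,0],"twist":0},{"offset":[0,0,0],"twist":0},{"offset":[0,0,1],"twist":0},{"offset":[0,0,3],"twist":0},{"offset":[0,0,4],"twist":0},{"offset":[0,0,4],"twist":0},{"offset":[0,0,3],"twist":0},{"offset":[0,0,2],"twist":0}]' 6.9
python3 -m creep '[{"offset":[-2.3,-3.9,0],"twist":-0.06},{"offset":[-2.3,-3.9,0],"twist":-0.06},{"offset":[-2.3,-3.9,0],"twist":-0.06},{"offset":[-2.3,-3.9,0],"twist":-0.06},{"offset":[-2.3,-3.9,0],"twist":-0.06},{"offset":[-2.3,-3.9,0],"twist":-0.06},{"offset":[-2.3,-3.9,0],"twist":0},{"offset":[-2.6,-3.9,0],"twist":0},{"offset":[0,0,0],"twist":0},{"offset":[0,0,0],"twist":0}]' 8.7
python3 - <<'E'
from h import *
s=manip.sense(); p,d=shot('wrist','pics/w4.png');np.savez('/tmp/w4.npz',p=p,d=d,pos=s['eef_pos'],R=s['ee_rot'])
print(s['eef_pos'],np.degrees(np.arctan2(s['ee_rot'][1][1],s['ee_rot'][0][1])))
mangoes(np.load('/tmp/w4.npz'))
E
```

```text
time_s: 13.35
eef_pos: [0.6523, 0.1689, 0.1843]
ee_rot: [[-0.994, 0.107, 0.004], [0.107, 0.994, 0.001], [-0.004, 0.002, -1.0]]
wrist_force: [0.3, -0.1, 0.3]
grip_width: 0.793
time_s: 14.35
eef_pos: [0.4639, -0.1439, 0.1813]
ee_rot: [[-0.892, 0.453, 0.001], [0.453, 0.892, 0.0], [-0.001, 0.001, -1.0]]
wrist_force: [-0.3, 0.2, -0.2]
grip_width: 1.0
[ 0.46388894 -0.14389188  0.18127557] 63.08259728735076
[318. 184.] 2639 ell [ 463.5 -142.2] [53.4 86.2] 159.9 pca angle 159.7
[616. 183.] 926 ell [669.7 279.4] [64.6 90.8] 12.5 pca angle 11.9
[576. 207.] 1104 ell [660.  175.4] [58.7 91.4] 10.3 pca angle 10.6
```

View pics/w4.png

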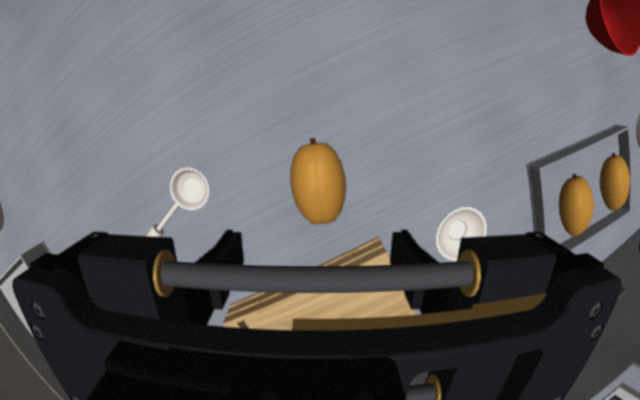

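The third mango is at (318,184), turned about 6.5° from the jaws. The other two lie in the tray on the right. I correct the angle, descend and squeeze.

```bash
python3 -m creep '[{"offset":[0,0.2,-3],"twist":0.06},{"offset":[0,0,-4],"twist":0.055},{"offset":[0,0,-4],"twist":0},{"offset":[0,0,-3.3],"twist":0},{"offset":[0,0,-2],"twist":0},{"offset":[0,0,-1],"twist":0},{"offset":[0,0,0],"twist":0},{"offset":[0,0,0],"twist":0}]'
python3 -m creep '[{"offset":[0,0,0],"twist":0},{"offset":[0,0,0],"twist":0},{"offset":[0,0,0],"twist":0},{"offset":[0,0,0],"twist":0},{"offset":[0,0,0],"twist":0},{"offset":[0,0,0],"twist":0},{"offset":[0,0,0],"twist":0},{"offset":[0,0,0],"twist":0},{"offset":[0,0,0],"twist":0},{"offset":[0,0,0],"twist":0}]' 4.5 20
python3 -c "
from h import *
for i in range(3): s=manip.sense();print(s['grip_width']*87,s['eef_pos'],s['wrist_force']);shot('wrist')"
```

```text
time_s: 15.2
eef_pos: [0.4653, -0.1406, 0.0082]
ee_rot: [[-0.939, 0.344, 0.001], [0.344, 0.939, 0.0], [-0.001, 0.0, -1.0]]
wrist_force: [0.1, -0.4, -0.3]
grip_width: 0.995
time_s: 16.2
eef_pos: [0.4643, -0.1413, 0.0079]
ee_rot: [[-0.939, 0.345, 0.0], [0.345, 0.939, -0.0], [-0.0, 0.0, -1.0]]
wrist_force: [-1.3, -0.7, 5.4]
grip_width: 0.648
56.40962979069338 [ 0.46431156 -0.14128668  0.0078863 ] [-1.28192367 -0.70043197  5.41487827]
56.50048278120997 [ 0.46430597 -0.14127565  0.00789272] [-1.86423718 -1.15101536  6.0198672 ]
56.3805495113381 [ 0.4643033  -0.14126482  0.00788715] [-0.57861774 -1.63354118  5.6967513 ]
```

It reads 56.4 mm, so it is hard and goes into the crate's centre.

```bash
python3 -m creep '[{"offset":[0,0,2],"twist":0},{"offset":[0,0,4],"twist":0},{"offset":[0,0,4],"twist":0},{"offset":[2.2,-1,0],"twist":0.06},{"offset":[3,-1.3,0],"twist":0.06},{"offset":[3,-1.3,0],"twist":0.06},{"offset":[3,-1.3,0],"twist":0.06},{"offset":[3,-1.3,0],"twist":0.06},{"offset":[3,-1.3,0],"twist":0.07},{"offset":[0,0,0],"twist":0}]'
python3 -m creep '[{"offset":[0,0,0],"twist":0},{"offset":[0,0,-1],"twist":0},{"offset":[0,0,-1],"twist":0},{"offset":[0,0,0],"twist":0}]'
python3 - <<'E'
from h import *
s=manip.sense(); p,d=shot('wrist','pics/w5.png');np.savez('/tmp/w5.npz',p=p,d=d,pos=s['eef_pos'],R=s['ee_rot'])
E
```

```text
time_s: 17.35
eef_pos: [0.6393, -0.2174, 0.1065]
ee_rot: [[-1.0, -0.019, 0.002], [-0.019, 1.0, -0.001], [-0.002, -0.001, -1.0]]
wrist_force: [0.6, -0.2, -1.9]
grip_width: 0.646
time_s: 17.75
eef_pos: [0.634, -0.2148, 0.0852]
ee_rot: [[-1.0, -0.018, -0.005], [-0.018, 1.0, 0.002], [0.005, 0.002, -1.0]]
wrist_force: [-0.4, -0.5, -2.3]
grip_width: 0.651
```

View pics/w5.png

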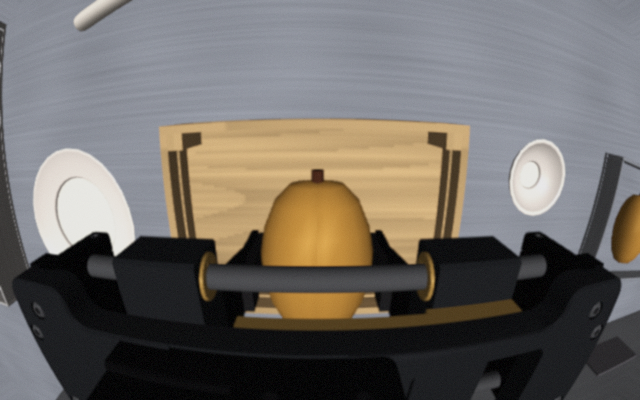

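The mango is centred and square over the crate, whose near corners are at (160,127) and (470,127). I lower it gently.

```bash
python3 -m creep '[{"offset":[0.2,0,-2],"twist":0},{"offset":[0,0,-3],"twist":0},{"offset":[0,0,-1.2],"twist":0},{"offset":[0,0,-0.6],"twist":0},{"offset":[0,0,0],"twist":0}]'
python3 -m creep '[{"offset":[0,0,-0.1],"twist":0},{"offset":[0,0,-0.1],"twist":0},{"offset":[0,0,-0.1],"twist":0},{"offset":[0,0,0],"twist":0}]'
```

```text
time_s: 18.3
eef_pos: [0.638, -0.2159, 0.0193]
ee_rot: [[-1.0, -0.018, -0.001], [-0.018, 1.0, 0.0], [0.001, 0.0, -1.0]]
wrist_force: [-0.2, 0.5, -1.6]
grip_width: 0.647
time_s: 18.7
eef_pos: [0.6384, -0.216, 0.017]
ee_rot: [[-1.0, -0.018, 0.001], [-0.018, 1.0, -0.0], [-0.001, -0.0, -1.0]]
wrist_force: [0.0, -0.1, -1.3]
grip_width: 0.644
```

```bash
python3 -m creep '[{"offset":[0,0,-0.1],"twist":0},{"offset":[0,0,-0.1],"twist":0},{"offset":[0,0,0],"twist":0}]'
python3 -m creep '[{"offset":[0,0,-0.1],"twist":0},{"offset":[0,0,0],"twist":0}]'
```

```text
time_s: 19.0
eef_pos: [0.6381, -0.2159, 0.0144]
ee_rot: [[-1.0, -0.018, -0.0], [-0.018, 1.0, 0.0], [0.0, 0.0, -1.0]]
wrist_force: [0.4, 0.6, -1.6]
grip_width: 0.649
time_s: 19.2
eef_pos: [0.6383, -0.2161, 0.014]
ee_rot: [[-1.0, -0.018, 0.0], [-0.018, 1.0, 0.0], [-0.0, 0.0, -1.0]]
wrist_force: [-0.1, 0.1, 2.8]
grip_width: 0.65
```

Contact with the floor. I release, rise and check.

```bash
python3 -m creep '[{"offset":[0,0,0],"twist":0},{"offset":[0,0,0],"twist":0},{"offset":[0,0,0],"twist":0},{"offset":[0,0,0],"twist":0},{"offset":[0,0,1],"twist":0},{"offset":[0,0,3],"twist":0},{"offset":[0,0,4],"twist":0},{"offset":[0,0,4],"twist":0},{"offset":[0,0,4],"twist":0},{"offset":[0,0,4],"twist":0}]' 7.2
python3 -m creep '[{"offset":[-3,0,1],"twist":0},{"offset":[-4,0,1],"twist":0},{"offset":[-4,0,1],"twist":0},{"offset":[-4,0,1],"twist":0},{"offset":[-3,0,0],"twist":0},{"offset":[0,0,0],"twist":0},{"offset":[0,0,0],"twist":0}]'
python3 - <<'E'
from h import *
p,d=shot('scene');q,_=shot('side')
cv2.imwrite('pics/end.png',np.vstack([cv2.resize(p[120:300,140:500],(720,360)),cv2.resize(q[90:360,150:570],(720,463))])[:, :, ::-1][:823])
im=cv2.imread('pics/end.png');cv2.imwrite('pics/end.png',cv2.resize(im,(520,594)))
P=cloud('scene',d)
ok=(P[...,2]>0.008)&(P[...,2]<0.12)&(P[...,0]>0.25)&(P[...,0]<1.0)&(abs(P[...,1])<0.5)
k,l,st,ce=cv2.connectedComponentsWithStats(ok.astype(np.uint8),connectivity=4)
for i in range(1,k):
    if st[i,4]<60: continue
    w=P[l==i]; r=cv2.minAreaRect((w[:,:2]*1000).astype(np.float32)); print(ce[i].round(),st[i,4],np.round(r[0]),np.round(r[1]))
E
```

```text
time_s: 20.2
eef_pos: [0.638, -0.2161, 0.2162]
ee_rot: [[-1.0, -0.018, 0.001], [-0.018, 1.0, -0.0], [-0.001, -0.0, -1.0]]
wrist_force: [0.6, 0.6, -0.1]
grip_width: 0.83
time_s: 20.9
eef_pos: [0.4583, -0.2161, 0.2547]
ee_rot: [[-1.0, -0.018, 0.002], [-0.018, 1.0, -0.0], [-0.002, -0.0, -1.0]]
wrist_force: [-0.2, 0.2, 0.7]
grip_width: 0.828
[401. 142.] 636 [430. 351.] [109. 110.]
[459. 166.] 674 [639. 433.] [75. 79.]
[396. 188.] 995 [632. 219.] [223. 110.]
[192. 207.] 314 [ 421. -352.] [ 47. 197.]
[324. 207.] 276 [600. -14.] [68. 69.]
[256. 224.] 1473 [ 620. -216.] [119. 220.]
[172. 258.] 618 [ 615. -439.] [124.  69.]
```

View pics/end.png

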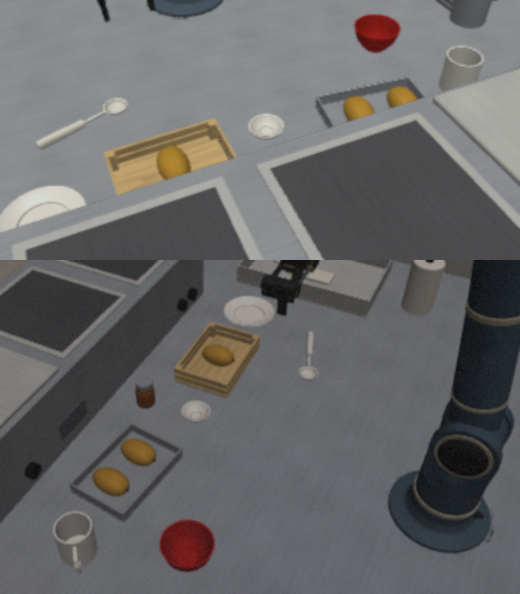

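Both views show two mangoes lying in the tray and one in the crate. The bystanders are where they were to within 2 mm; the plate is cut off at the |y|<0.5 limit of my filter.

```bash
python3 -c "
from station import manip
print(manip.hand_in())"
```

```text
the job is handed in; nothing more can be done
None
```

All three mangoes are sorted, two ripe ones in the steel tray and one hard one in the wooden crate. I handed the job in at about 21 s on the robot's clock.

| Mango (start position) | Width at 20 N | Result | Set down |
|---|---|---|---|
| (0.464, 0.154) | 52.0 mm | ripe | tray |
| (0.449, 0.004) | 51.8 mm | ripe | tray |
| (0.464, -0.142) | 56.4 mm | hard | crate |

- **Handling:** I lowered each mango until the wrist force showed contact with the container floor, then opened the fingers. The grip was set to 20 N throughout, below the 45 N bruising limit, and the wrist force readings at the end of each call stayed under 10 N.
- **Last checks:** The final scene and side pictures show two mangoes lying in the tray and one in the crate, with the gripper clear.
- **Bystanders:** The bowl, mug, spoon and dish measured within 2 mm of where they started. I did not re-measure the pepper jar or plate. The jar looked unmoved by eye, and the plate's 15 mm reading shift came from my filter cutting off part of it.
- **Disagreements:** None of the checks failed. The ripe readings were about 0.5 mm below the stated 52.5 mm.

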